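Stack two vent covers against the backstop of a tilted shelf

TASK

One grey vent cover was left part-way up the blue tilted shelf: slide it down the shelf, without lifting it off, until its lower short end rests squarely against the backstop. Lay the other vent cover from the bench flat on top of it, lengthways down the slope with its long sides in line with the one below, and bring it against the backstop too. Let go, and leave the black fan guard on the bench where it lies.

Things in the scene. Friction and masses are not known exactly. Their poses are not given: they have to be found in the camera images.
- rack: blue shelf fixed to the bench, sloping 20 deg down, away from the robot, to its backstop. Origin: middle of the corner of deck top and backstop face, 45 mm above the bench. x down the slope, square into the backstop; y along the backstop; z square off the deck. Deck from x -230 mm (open upper end, 124 mm above the bench) to 0, 200 mm wide between side flanges 16 mm high; backstop 55 mm high off the deck
- rack_upper_end (a point): middle of the open upper end of the blue shelf's deck, on its top face, 230 mm up the slope from the backstop; axes as the shelf's. Friction holds covers wherever they are left on the slope: they do not slide down by themselves, and a push of under 2 N moves them
- shelf_cover (a point): light-grey louvred vent cover, 140 x 60 x 14 mm, about 0.12 kg, flat on the tilted shelf 30 to 70 mm short of its backstop, up to 9 degrees askew. Pushed home askew, one corner meets the backstop and it wedges there: a nudge on its long side near the upper end turns it square first. Point at its centre; x along its 140 mm length (down the slope), y across its width, z square off its face
- bench_cover (a point): the other light-grey louvred vent cover, same size and mass, lying flat on the bench to the left or the right of the shelf. Point at its centre, 7 mm above the bench; x along its 140 mm length, y across its 60 mm width, z up
- fan_guard (a point): square black fan guard, 80 x 80 x 12 mm, lying flat on the bench on one side of the shelf; point at its centre, 6 mm up. Not to be moved
There are look-alikes about, which are no part of the job. What is shaped like the part that bears shelf_cover but red is not meant.

How it is judged:
By the outcome, as a careful person would: the job done as asked, in the order asked, and still so for the second after the job is handed in, with the robot touching nothing.
It also fails if it takes over 70 s, if anything falls off the work surface, if the arm or the gripper's body presses on something with over 40 N, if the wrist force passes 120 N, or if a joint passes its speed limit or range.

ROBOT

A 6-joint arm with a two-finger parallel gripper is mounted at the origin on the work surface. World frame = base frame: x ahead of the robot, y to its left, z up, the work surface at z = 0. Lengths are in m, angles in rad, forces in N, time in s.
With the tool pointing down it reaches from about 0.225 to 0.875 m from the base axis. Payload 3.4 kg.
Tool frame: the origin (TCP) lies midway between the tips of the shut fingers; the grasp point (between the pads) lies 19 mm behind it (manip.grasp_offset is the distance from the TCP to the grasp point, in m); x points along the fingers, y is the direction in which the jaws open and shut, and the axes are right-handed (so a half turn about x gives the same grasp; the last joint's range is limited). The gripper opens to 85 mm and grips with 20 to 120 N. Pads are 22 mm wide; open, the fingers measure 114 mm over their backs; the gripper's body (76 mm by 85 mm) begins 54 mm behind the grasp point. The pads swing forward as they close: fully open they stand 13 mm farther back than shut.
Start: joints at [1.156, 0.276, 1.505, -0, 1.361, -0.121], TCP at [0.167, 0.55, 0.231] pointing down, gripper open.
Joint ranges: [-2.89, 2.89], [-0.75, 2.08], [0.22, 2.7], [-1.18, 4.32], [0.11, 2.71], [-2.7, 2.7]. Speed limits (rad/s): [2.57, 2.57, 3.14, 3.14, 3.14, 3.14].

INTERFACE

Orientations are given as a unit quaternion [w, x, y, z].
In Python, from rig import manip gives the robot as it stands.
- The arm moves only by the shell command python3 -m creep 'ROWS' [OPENING] [FORCE]. ROWS is a JSON object of lists of equal length, an entry for each row: "delta_pos": the shift along the tool's x, y, z in cm, a list of three; "dr": the turn, a rotation vector about the tool's x, y, z in rad, a list of three. In form: {"delta_pos": [[dx, dy, dz], ...], "dr": [[rx, ry, rz], ...]}. A call has 1 to 10 rows; each row is the pose to reach, as a shift and turn from the pose commanded when the call began, along the tool's axes at that moment; what a row does not reach only later rows make up. A row lasts 1/10 s, in which the tool goes at most 50 mm and 8.59 degrees, less where a joint would pass 70% of its speed; a pose out of reach is approached as far as the arm can. A call with a gripper value outside its range is refused whole. OPENING is the opening, from -1 (shut) to 1 (fully open), set as the call begins (- or left out, the last holds). The fingers move at their own pace and stop on an object; FORCE is the grip in N (left out, the last holds). Time passes only in rows, so rows that repeat a pose let the fingers close. It gives the time, the measured TCP pose, the force and the opening at its end, in the units of the state.
- manip.get_state(): the state, without advancing time (a new reading comes with each control period).
- manip.get_image(name): name is "side" or "top"; returns a dict with "pixels" (400x640x3 uint8, blue, green, red), "depth" (400x640 float32, m along the optical axis (not along the pixel's ray), 0 where there is no reading), "intrinsics" (3x3 intrinsics, pixels), "k1" (the pictures are not rectified: a ray, as slopes to the right and down, at radius r is drawn at 1 + k1 r^2 times it, then the intrinsics apply), "rvec" (rotation vector, rad) and "tvec" (3), from world to camera coordinates, as OpenCV has them. Camera axes: x right, y down, z forward; pixel columns grow to the right and rows downward; lengths in m; the calibration is good to about 2 mm. A picture is of the moment at which its call begins.
- manip.sign_off(): hands the job in, once; it reports no verdict.
The state is a dict: "clock": time; "qpos": joint angles; "qd": joint speeds; "effort": joint torques, N m; "position": TCP position; "ee_rot": TCP orientation; "contact_force": force on the tool from outside, world axes, zero at the start; "moment": the same for the moment, N m; "width": finger opening in m.
Only numpy, scipy, OpenCV 4.12 (cv2) and the standard library are available. Lean on these libraries where they do the work, as an engineer would, in place of code of your own. Each camera call takes 0.05 s, during which the arm holds its last target. There are 200 camera calls.

## Working session

There is one attempt and no reset: what is moved stays moved. The work goes in short steps, Python scripts to look and compute and a shell command to move; the robot and the scene stay as the last step left them, time stands still between calls to the robot, and variables do not carry over. Pictures are saved under pics/ and viewed, about 8 in all and at most 12, crops included, and the job is handed in when it is done.

```bash
ls; mkdir -p pics
cat > h.py <<'E'
import numpy as np, cv2, pickle
from rig import manip
from scipy.spatial.transform import Rotation as R
def cap(n):
    im=manip.get_image(n); pickle.dump(im,open(f'{n}.pkl','wb')); return im
def cloud(im):
    K=np.array(im['intrinsics']);h,w=im['depth'].shape
    u,v=np.meshgrid(np.arange(w),np.arange(h))
    d=np.stack([(u-K[0,2])/K[0,0],(v-K[1,2])/K[1,1]],-1).astype(float)
    s=d.copy()
    for _ in range(10): s=d/(1+im['k1']*(s**2).sum(-1,keepdims=True))
    z=im['depth'][...,None]
    P=np.concatenate([s*z,z],-1)-np.array(im['tvec']).ravel()
    return P@cv2.Rodrigues(np.array(im['rvec'],float))[0]
def st():
    s=manip.get_state(); q=s['ee_rot']; return s,R.from_quat([q[1],q[2],q[3],q[0]])
E
python3 - <<'E'
from h import *
for n in('top','side'):
    im=cap(n); cv2.imwrite(f'pics/{n}0.png',im['pixels']); 
s,r=st(); print(s); print(r.as_matrix().round(3))
E
```

```text
pics
{'clock': 0.1, 'qpos': array([ 1.15600184e+00,  2.76529665e-01,  1.50600445e+00,  1.02926592e-05,
        1.36069328e+00, -1.20985278e-01]), 'qd': array([-0.00035665, -0.00046595, -0.00192371, -0.00112413,  0.00046563,
        0.0004783 ]), 'effort': array([ 1.95948181e-03, -4.17700231e+01, -2.46404529e+01, -2.99289795e-04,
        5.88633251e-03,  1.83324835e-05]), 'position': array([0.1663243 , 0.54993179, 0.23052823]), 'ee_rot': array([ 0.69933371,  0.10294832,  0.69964654, -0.10406115]), 'contact_force': array([-0.05601325, -0.01922335,  0.3888671 ]), 'moment': array([-0.01332275,  0.03906733, -0.0135064 ]), 'width': 0.08527111627425119}
[[-0.001  0.29   0.957]
 [-0.001  0.957 -0.29 ]
 [-1.    -0.002 -0.   ]]
```

View pics/top0.png

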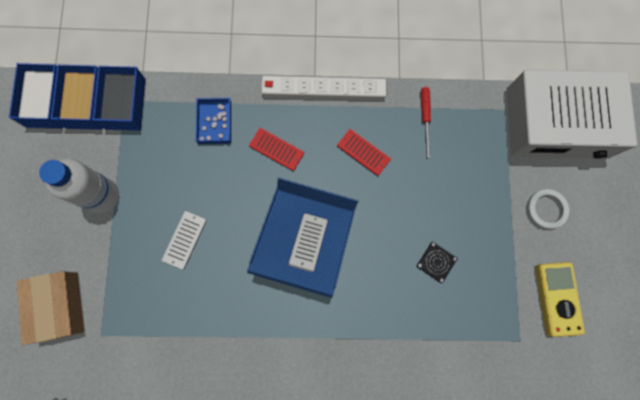

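View pics/side0.png

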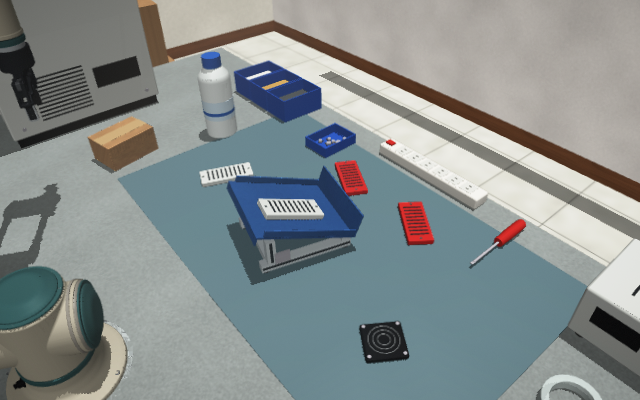

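The top view shows the shelf around (303,237), its cover at (308,242), the bench cover at left (184,240), the fan guard at (437,262) and red look-alikes at (277,149) and (364,152). The side view agrees. Next I measure poses.

```bash
cat > meas.py <<'E'
from h import *
from scipy.optimize import minimize
def rect(p2): 
    return cv2.minAreaRect(p2.astype(np.float32)*1000)
def blob(im,uv,P):
    px=im['pixels'].astype(int); hsv=cv2.cvtColor(im['pixels'],cv2.COLOR_BGR2HSV)
    m=((hsv[...,1]<45)&(hsv[...,2]>135)).astype(np.uint8)
    m=cv2.morphologyEx(m,cv2.MORPH_CLOSE,np.ones((5,5)))
    n,l=cv2.connectedComponents(m); k=l[uv[1],uv[0]]
    if k==0:
        w=l[uv[1]-5:uv[1]+6,uv[0]-5:uv[0]+6]; k=np.bincount(w[w>0]).argmax()
    return (l==k)
E
python3 - <<'E'
from meas import *
im=pickle.load(open('top.pkl','rb')); P=cloud(im)
hsv=cv2.cvtColor(im['pixels'],cv2.COLOR_BGR2HSV)
print('cam',(-cv2.Rodrigues(np.array(im['rvec'],float))[0].T@np.array(im['tvec']).ravel()).round(3), im['k1'])
for nm,uv in dict(shelf=(303,250),bench=(184,240)).items():
    m=blob(im,uv,P); q=P[m]; print(nm,m.sum(),q.mean(0).round(4),q[:,2].min().round(3),q[:,2].max().round(3),rect(q[:,:2]))
    if nm=='bench': print(rect(q[q[:,2]>.008][:,:2]))
    else: qs=q
q=P[250:275,425:450].reshape(-1,3); print('guard',q.mean(0).round(3))
b=(hsv[...,0]>100)&(hsv[...,0]<125)&(hsv[...,1]>120); b[:180]=0;b[300:]=0;b[:,:240]=0;b[:,365:]=0
B=P[b]
# plane fit deck by RANSAC
rng=np.random.default_rng(0);best=0
for _ in range(500):
    a=B[rng.choice(len(B),3,False)];n=np.cross(a[1]-a[0],a[2]-a[0]);n/=np.linalg.norm(n)+1e-9
    n*=np.sign(n[2]); 
    if n[2]<.85: continue
    k=abs((B-a[0])@n)<.003
    if k.sum()>best: best=k.sum();ink=k
D=B[ink];c=D.mean(0);n=np.linalg.svd(D-c,full_matrices=False)[2][2];n*=np.sign(n[2])
print('deck n',n.round(4),'tilt',np.degrees(np.arccos(n[2])),best,len(B))
ds=np.array([n[0],n[1],0]);ds/=np.linalg.norm(ds);x=ds*n[2]-np.array([0,0,1])*np.hypot(n[0],n[1]);y=np.cross(n,x)
L=(D-c)@np.c_[x,y];print('deck rect in plane',rect(L),'yaw',np.degrees(np.arctan2(x[1],x[0])))
H=(B-c)@np.c_[x,y,n]
bs=H[(H[:,2]>.02)];print('above',len(bs),np.percentile(bs,[2,10,50,90,98],axis=0).round(4))
q=(qs-c)@np.c_[x,y,n];print('shelf cover h',np.percentile(q[:,2],[5,50,95]),rect(q[q[:,2]>.008][:,:2]))
print('c',c,'x',x,'y',y)
np.savez('rack0.npz',c=c,x=x,y=y,n=n)
E
```

```text
cam [0.399 0.019 1.239] 0.018791072308578783
shelf 1336 [0.5201 0.0154 0.1059] 0.063 1.239 ((497.1104736328125, 21.851436614990234), (61.26836013793945, 188.13925170898438), 75.43757629394531)
bench 150620 [ 0.8208 -0.0723 -0.2186] -0.775 1.239 ((950.293212890625, -61.712646484375), (1614.501220703125, 2947.022705078125), 1.109971046447754)
((597.339111328125, -4.6146240234375), (769.2686157226562, 1587.6480712890625), 0.4450729191303253)
guard [ 0.483 -0.317  0.017]
deck n [ 0.3286 -0.0912  0.94  ] tilt 19.94162976498253 4840 6884
deck rect in plane ((7.85870361328125, -2.2212753295898438), (234.33157348632812, 203.23040771484375), 0.20373760163784027) yaw -15.514565998121263
above 591 [[-0.5017 -0.0983  0.021 ]
 [ 0.1204 -0.082   0.0238]
 [ 0.1223 -0.0065  0.038 ]
 [ 0.1238  0.0779  0.0516]
 [ 0.1249  0.095   1.0438]]
shelf cover h [0.01014979 0.0136489  0.01706   ] ((-214.68807983398438, -18.973834991455078), (574.6268310546875, 59.86451721191406), 0.7116721868515015)
c [0.52267695 0.03162525 0.08651214] x [ 0.90578782 -0.2514452  -0.34106265] y [2.67483346e-01 9.63562483e-01 1.38777878e-17]
```

```bash
cat >> meas.py <<'E'
Z=np.load('rack0.npz'); X,Y,N=Z['x'],Z['y'],Z['n']; O=Z['c']+.121*X-.002*Y; A=np.c_[X,Y,N]
def top(P,im,which,lo,hi,roi=None):
    """points of grey cover; which='rack': rack coords, height lo..hi"""
    hsv=cv2.cvtColor(im['pixels'],cv2.COLOR_BGR2HSV)
    g=(im['depth']>.1)&(hsv[...,1]<60)&(hsv[...,2]>120)
    q=(P-O)@A if which=='rack' else P
    if which=='rack': g&=(abs(q[...,1])<.097)&(q[...,0]>-.26)&(q[...,0]<-.0)
    else: g&=(q[...,0]>.4)&(q[...,0]<.68)&(q[...,1]>.2)&(q[...,1]<.45)
    g&=(q[...,2]>lo)&(q[...,2]<hi)
    m=cv2.morphologyEx(g.astype(np.uint8),cv2.MORPH_OPEN,np.ones((2,2)))>0
    return q[m]
def pose(q):
    (cx,cy),(w,h),a=rect(q[:,:2]); 
    if w<h: a-=90; w,h=h,w
    a=(a+90)%180-90
    return 'centre %.1f %.1f size %.1f %.1f ang %.2f n %d'%(cx,cy,w,h,a,len(q))
E
python3 - <<'E'
from meas import *
print('O',O)
for n in('top','side'):
    im=pickle.load(open(n+'.pkl','rb')); P=cloud(im)
    print(n)
    q=top(P,im,'rack',.008,.022); print('shelf',pose(q),np.median(q[:,2]))
    q=top(P,im,'world',.006,.025); print('bench',pose(q),np.median(q[:,2]))
    a=P-O; a=a@A
    m=(im['depth']>.1)&(abs(a[...,1])<.08)&(a[...,2]>.015)&(a[...,2]<.045)&(abs(a[...,0])<.03)
    print('backstop x',np.percentile(a[m][:,0],[5,25,50,75,95]).round(4))
E
```

```text
O [ 0.63174231 -0.00072674  0.04524356]
top
shelf centre -334.2 -20.2 size 577.5 59.8 ang 0.74 n 1199 0.013546958400141577
bench centre 470.5 188.9 size 367.5 142.0 ang 68.36 n 1303 0.013609381597908669
backstop x [-0.0005  0.0004  0.0014  0.0021  0.0034]
side
shelf centre -361.7 -353.3 size 954.7 143.6 ang 54.17 n 877 0.015633934277682577
bench centre 343.6 -156.2 size 1130.1 140.0 ang 68.78 n 634 0.01627439264626492
backstop x [-0.0019 -0.0008 -0.      0.0007  0.0018]
```

```bash
sed -i 's/np.ones((2,2)))>0/np.ones((2,2)))>0; m\&=g/' meas.py
python3 - <<'E'
from meas import *
for n in('top','side'):
    im=pickle.load(open(n+'.pkl','rb')); P=cloud(im)
    print(n)
    q=top(P,im,'rack',.008,.022); print('shelf',pose(q),np.median(q[:,2]))
    q=top(P,im,'world',.006,.025); print('bench',pose(q),np.median(q[:,2]))
E
```

```text
top
shelf centre -120.8 -15.9 size 140.2 56.8 ang 0.82 n 1019 0.01366032008465767
bench centre 528.6 332.5 size 139.9 57.6 ang -21.60 n 1212 0.013792360192140718
side
shelf centre -122.2 -18.0 size 139.8 58.9 ang 0.64 n 761 0.01571304061554597
bench centre 530.6 330.3 size 136.4 60.7 ang -21.57 n 522 0.01621429640496033
```

```bash
cat > go.py <<'E'
from meas import *
def goto(pos,Rt,name=''):
    s,r=st(); p=s['position']
    d=r.inv().apply(np.array(pos)-p)*100; w=(r.inv()*R.from_matrix(Rt)).as_rotvec()
    print(name,'world',np.round(pos,4),'delta_cm',d.round(2),'dr',w.round(3),'deg',np.degrees(np.linalg.norm(w)).round(1))
def rackR(yawdeg=0):
    a=np.radians(yawdeg); y=-np.sin(a)*X+np.cos(a)*Y; x=-N
    return np.c_[x,y,np.cross(x,y)]
def rk(x,y,z): return O+A@np.array([x,y,z])/1000
def info():
    s,r=st(); q=(s['position']-O)@A*1000
    print('t',round(s['clock'],2),'rack mm',q.round(1),'world',s['position'].round(4),'F rack',(s['contact_force']@A).round(2),'w',round(s['width']*1000,1)); 
    E=(R.from_matrix(rackR()).inv()*r).as_rotvec(degrees=True); print('tool vs rackR deg',E.round(2),'q',s['qpos'].round(2))
E
python3 - <<'E'
from go import *
for n in('top','side'):
    im=pickle.load(open(n+'.pkl','rb')); P=cloud(im)
    a=(P-O)@A
    m=(im['depth']>.1)&(abs(a[...,1])<.085)&(a[...,2]>.012)&(a[...,2]<.045)&(abs(a[...,0])<.012)
    f=np.polyfit(a[m][:,1],a[m][:,0],1);print(n,'face yaw',np.degrees(f[0]),f[1],m.sum())
    m=(im['depth']>.1)&(abs(a[...,1])<.09)&(abs(a[...,2])<.006)&(a[...,0]<-.01)&(a[...,0]>-.22);print('deck z',np.median(a[m][:,2]))
goto(rk(-121,-16.5,110),rackR(.7),'hover'); goto(rk(-121,-16.5,0),rackR(.7),'grip'); info()
E
```

```text
top face yaw -0.35961308766071914 0.0013169138261634463 470
deck z -0.00015897735677829441
side face yaw -0.31825440757170903 -6.328182126378732e-05 557
deck z 0.002191551754072059
hover world [0.5539 0.0038 0.1899] delta_cm [  4.12 -41.05  52.91] dr [-0.035  0.348 -0.   ] deg 20.0
grip world [0.5177 0.0138 0.0865] delta_cm [ 14.46 -41.12  49.16] dr [-0.035  0.348 -0.   ] deg 20.0
t 0.1 rack mm [-623.2  406.1  -29. ] world [0.1663 0.5499 0.2305] F rack [-0.18 -0.03  0.35] w 85.3
tool vs rackR deg [  1.32 -19.93   0.14] q [ 1.16  0.28  1.51  0.    1.36 -0.12]
```

```bash
python3 - <<'E'
s=open('meas.py').read()
s=s.replace("A=np.c_[X,Y,N]","Q=R.from_rotvec(N*np.radians(.3)).as_matrix(); X,Y=Q@X,Q@Y; A=np.c_[X,Y,N]",1)
open('meas.py','w').write(s)
E
python3 -m creep '{"delta_pos":[[0.1,-1.4,1.8],[0.3,-4,5.2],[0.6,-7,9],[1,-10,12.9],[1.3,-13,16.8],[1.6,-16,20.6],[1.9,-19,24.5],[2.2,-22,28.4],[2.5,-24,31],[2.6,-25,32.3]],"dr":[[0,0.02,0],[0,0.06,0],[0,0.1,0],[0,0.14,0],[0,0.18,0],[-0.01,0.22,0],[-0.02,0.26,0],[-0.03,0.3,0],[-0.03,0.33,0],[-0.03,0.348,0]]}' 1
python3 - <<'E'
from go import *
goto(rk(-121,-16.5,90),rackR(.4),'hover');info()
E
```

```text
clock: 1.1
position: [0.4052, 0.2148, 0.2043]
ee_rot: [0.569, 0.111, 0.812, -0.075]
contact_force: [-0.8, 0.0, -0.3]
width: 0.0853
hover world [0.5472 0.005  0.1711] delta_cm [ -3.52 -16.49  19.2 ] dr [-0.008 -0.001 -0.003] deg 0.5
t 1.1 rack mm [-312.8  148.7   55.4] world [0.4052 0.2148 0.2043] F rack [-0.65 -0.21 -0.55] w 85.3
tool vs rackR deg [0.08 0.05 0.16] q [ 0.21  0.28  1.63  0.16  1.55 -1.13]
```

```bash
python3 -m creep '{"delta_pos":[[-0.8,-2,2.3],[-1.8,-5,5.8],[-2.5,-8,9.3],[-3,-11,12.8],[-3.3,-14,16.3],[-3.5,-16,18.6],[-3.5,-16.5,19.2],[-3.5,-16.5,19.2],[-3.5,-16.5,19.2]],"dr":[[0,0,0],[0,0,0],[0,0,0],[-0.01,0,0],[-0.01,0,0],[-0.01,0,0],[-0.01,0,0],[-0.01,0,0],[-0.01,0,0]]}'
python3 - <<'E'
from go import *
goto(rk(-121,-16.5,1),rackR(.4),'grip');info()
E
```

```text
clock: 2.0
position: [0.5452, 0.0093, 0.172]
ee_rot: [0.569, 0.107, 0.812, -0.069]
contact_force: [0.4, 0.2, -0.8]
width: 0.0858
grip world [0.518  0.0131 0.0874] delta_cm [ 8.87 -0.4   0.33] dr [ 0.006 -0.001 -0.003] deg 0.4
t 2.0 rack mm [-124.2  -12.9   89.8] world [0.5452 0.0093 0.172 ] F rack [ 0.57  0.31 -0.62] w 85.8
tool vs rackR deg [-0.75  0.08  0.19] q [-0.14  0.46  1.42  0.05  1.61 -1.47]
```

```bash
python3 -m creep '{"delta_pos":[[1,0,0],[2.5,-0.2,0.2],[4,-0.3,0.3],[5,-0.4,0.3],[5,-0.4,0.3],[5,-0.4,0.3]],"dr":[[0.006,0,0],[0.006,0,0],[0.006,0,0],[0.006,0,0],[0.006,0,0],[0.006,0,0]]}'
python3 - <<'E'
from go import *
goto(rk(-121,-16.5,1),rackR(.4),'grip');info()
E
```

```text
clock: 2.6
position: [0.5311, 0.0088, 0.1241]
ee_rot: [0.57, 0.108, 0.812, -0.072]
contact_force: [-0.1, -0.1, 0.1]
width: 0.0853
grip world [0.518  0.0131 0.0874] delta_cm [ 3.92  0.05 -0.05] dr [ 0.     0.    -0.003] deg 0.2
t 2.6 rack mm [-120.5  -17.1   40.2] world [0.5311 0.0088 0.1241] F rack [-0.15 -0.11  0.08] w 85.3
tool vs rackR deg [-0.41 -0.02  0.15] q [-0.15  0.48  1.52  0.05  1.49 -1.47]
```

Good. Descend and grip lightly.

```bash
python3 -m creep '{"delta_pos":[[0.8,0.05,0],[2,0.05,0],[3.2,0.05,0],[3.9,0.05,0],[3.9,0.05,0]],"dr":[[0,0,0],[0,0,0],[0,0,0],[0,0,0],[0,0,0]]}'
python3 -m creep '{"delta_pos":[[0,0,0],[0,0,0],[0,0,0],[0,0,0],[0,0,0],[0,0,0],[0,0,0],[0,0,0]],"dr":[[0,0,0],[0,0,0],[0,0,0],[0,0,0],[0,0,0],[0,0,0],[0,0,0],[0,0,0]]}' -0.2 20
python3 - <<'E'
from go import *
info()
im=cap('side'); cv2.imwrite('pics/side1.png',cv2.resize(im['pixels'][130:300,180:400],None,fx=3,fy=3))
E
```

```text
clock: 3.1
position: [0.5172, 0.0127, 0.0859]
ee_rot: [0.568, 0.108, 0.813, -0.072]
contact_force: [0.6, 0.2, -0.1]
width: 0.0855
clock: 3.9
position: [0.5194, 0.0123, 0.0875]
ee_rot: [0.57, 0.108, 0.811, -0.072]
contact_force: [2.4, -1.9, 3.0]
width: 0.0595
t 3.9 rack mm [-119.6  -16.9    1.6] world [0.5194 0.0123 0.0875] F rack [ 1.67 -1.16  3.77] w 59.5
tool vs rackR deg [-0.38 -0.1   0.17] q [-0.14  0.49  1.59  0.05  1.4  -1.47]
```

View pics/side1.png

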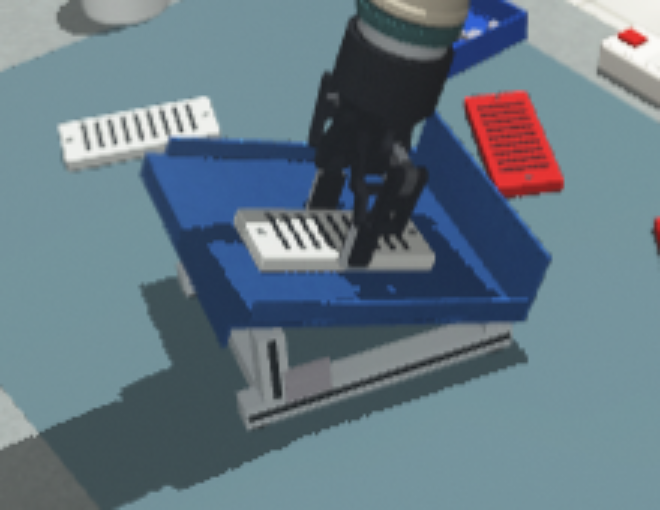

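Gripped across the width (59.5 mm), pads on both long sides near (330,200) and (360,240) in the crop. Slide down the slope, squaring.

```bash
python3 -m creep '{"delta_pos":[[0,0,0.3],[0,0,0.9],[0,0,1.6],[0,0,2.3],[0,0,3.0],[0,0,3.6],[0,0,4.1],[0,0,4.4],[0,0,4.5],[0,0,4.5]],"dr":[[0.006,0,0],[0.006,0,0],[0.006,0,0],[0.006,0,0],[0.006,0,0],[0.006,0,0],[0.006,0,0],[0.006,0,0],[0.006,0,0],[0.006,0,0]]}'
python3 - <<'E'
from go import *
info()
for n in('top','side'):
    im=cap(n);P=cloud(im);q=top(P,im,'rack',.008,.022);print(n,pose(q),np.percentile(q[:,0],[1,99]),np.median(q[:,2]))
E
```

```text
clock: 4.95
position: [0.558, 0.0021, 0.073]
ee_rot: [0.568, 0.11, 0.813, -0.074]
contact_force: [-2.1, -0.5, 8.5]
width: 0.0594
t 4.95 rack mm [-77.1 -16.6   1.6] world [0.558  0.0021 0.073 ] F rack [-4.66 -1.04  7.38] w 59.4
tool vs rackR deg [-0.03  0.22  0.16] q [-0.15  0.56  1.51  0.04  1.42 -1.47]Traceback (most recent call last):
  File "<stdin>", line 4, in <module>
    return _quantile_unchecked(
        a, q, axis, out, overwrite_input, method, keepdims, weights)
    return _ureduce(a,
                    func=_quantile_ureduce_func,
    ...<5 lines>...
                    overwrite_input=overwrite_input,
                    method=method)
    r = func(a, **kwargs)
    result = _quantile(arr,
                       quantiles=q,
    ...<2 lines>...
                       out=out,
                       weights=wgt)
    slices_having_nans = np.isnan(arr[-1, ...])
                                  ~~~^^^^^^^^^
IndexError: index -1 is out of bounds for axis 0 with size 0
```

```bash
python3 -m creep '{"delta_pos":[[-0.1,0,0.1],[-0.1,0,0.2],[-0.1,0,0.3],[-0.1,0,0.4],[-0.1,0,0.4]],"dr":[[0,0,0],[0,0,0],[0,0,0],[0,0,0],[0,0,0]]}'
python3 -c 'from go import *; info()'
python3 -m creep '{"delta_pos":[[0,0,0.1],[0,0,0.2],[0,0,0.2]],"dr":[[0,0,0],[0,0,0],[0,0,0]]}'
python3 -c 'from go import *; info()'
```

```text
clock: 5.5
position: [0.5635, 0.0005, 0.071]
ee_rot: [0.569, 0.11, 0.812, -0.074]
contact_force: [0.3, 0.2, 0.3]
width: 0.0593
t 5.5 rack mm [-71.  -16.7   1.6] world [5.635e-01 5.000e-04 7.100e-02] F rack [0.11 0.28 0.38] w 59.3
tool vs rackR deg [-0.03  0.02  0.15] q [-0.15  0.57  1.5   0.04  1.42 -1.47]
clock: 5.8
position: [0.5645, 0.0003, 0.0706]
ee_rot: [0.568, 0.11, 0.812, -0.074]
contact_force: [-2.2, 0.5, 1.2]
width: 0.0592
t 5.8 rack mm [-69.9 -16.7   1.6] world [5.645e-01 3.000e-04 7.060e-02] F rack [-2.57 -0.06  0.38] w 59.2
tool vs rackR deg [-0.02  0.12  0.15] q [-0.15  0.57  1.5   0.04  1.42 -1.47]
```

```bash
python3 -m creep '{"delta_pos":[[0,0,0.1],[0,0,0.2],[0,0,0.2]],"dr":[[0,0,0],[0,0,0],[0,0,0]]}'
python3 -c 'from go import *; info()'
python3 -m creep '{"delta_pos":[[0,0,0.1],[0,0,0.2],[0,0,0.2]],"dr":[[0,0,0],[0,0,0],[0,0,0]]}'
python3 -c 'from go import *; info()'
```

```text
clock: 6.1
position: [0.5645, 0.0003, 0.0706]
ee_rot: [0.567, 0.11, 0.813, -0.074]
contact_force: [-6.7, 2.0, 4.0]
width: 0.0594
t 6.1 rack mm [-69.9 -16.6   1.6] world [5.645e-01 3.000e-04 7.060e-02] F rack [-7.89  0.19  1.39] w 59.4
tool vs rackR deg [-0.02  0.35  0.15] q [-0.15  0.57  1.49  0.04  1.43 -1.47]
clock: 6.4
position: [0.5645, 0.0003, 0.0706]
ee_rot: [0.565, 0.11, 0.814, -0.074]
contact_force: [-9.0, 2.5, 7.7]
width: 0.0594
t 6.4 rack mm [-69.9 -16.6   1.6] world [5.645e-01 3.000e-04 7.060e-02] F rack [-11.39   0.07   4.05] w 59.4
tool vs rackR deg [-0.02  0.59  0.14] q [-0.15  0.58  1.49  0.04  1.43 -1.47]
```

Firm contact with the backstop. Relax, release, retract, check.

```bash
python3 -m creep '{"delta_pos":[[0,0,-0.2],[0,0,-0.3],[0,0,-0.3]],"dr":[[0,0,0],[0,0,0],[0,0,0]]}'
python3 -c 'from go import *; info()'
python3 -m creep '{"delta_pos":[[0,0,0],[0,0,0],[0,0,0],[0,0,0],[0,0,0],[0,0,0]],"dr":[[0,0,0],[0,0,0],[0,0,0],[0,0,0],[0,0,0],[0,0,0]]}' 1
python3 -m creep '{"delta_pos":[[-0.5,0,0],[-2,0,0],[-5,0,0],[-9,0,0],[-11,3,0],[-12,7,-1],[-12,11,-2],[-12,15,-2],[-12,18,-2],[-12,19,-2]],"dr":[[0,0,0],[0,0,0],[0,0,0],[0,-0.05,0],[0,-0.1,0],[0,-0.17,0],[0,-0.24,0],[0,-0.31,0],[0,-0.35,0],[0,-0.35,0]]}'
python3 - <<'E'
from go import *
info()
for n in('top','side'):
    im=cap(n);P=cloud(im);q=top(P,im,'rack',.008,.022);print(n,pose(q) if len(q)>9 else 0)
    q=top(P,im,'world',.006,.025); print('bench',pose(q)if len(q)>9 else 0)
    cv2.imwrite(f'pics/{n}2.png',cv2.resize(im['pixels'][150:300,140:400] ,None,fx=3,fy=3))
yb=np.radians(-21.6); a=np.array([np.cos(yb),np.sin(yb),0])
Rb=np.c_[[0,0,-1],np.cross([0,0,1],a),a]
goto([.529,.332,.12],Rb,'bench hover'); goto([.529,.332,.001],Rb)
E
```

```text
clock: 6.7
position: [0.5645, 0.0003, 0.0706]
ee_rot: [0.568, 0.11, 0.812, -0.074]
contact_force: [-5.1, 1.8, 2.4]
width: 0.0594
t 6.7 rack mm [-69.9 -16.6   1.6] world [5.645e-01 3.000e-04 7.060e-02] F rack [-5.9   0.39  0.39] w 59.4
tool vs rackR deg [-0.03  0.21  0.15] q [-0.15  0.57  1.49  0.04  1.42 -1.47]
clock: 7.3
position: [0.5664, -0.0002, 0.0703]
ee_rot: [0.569, 0.11, 0.811, -0.074]
contact_force: [-0.0, 0.6, 0.6]
width: 0.0854
clock: 8.3
position: [0.6365, 0.1804, 0.192]
ee_rot: [0.702, 0.095, 0.7, -0.09]
contact_force: [0.2, -0.2, -0.3]
width: 0.0854
t 8.3 rack mm [-90.4 176.3 123. ] world [0.6365 0.1804 0.192 ] F rack [ 0.35 -0.13 -0.23] w 85.4
tool vs rackR deg [ -0.24 -20.12   0.23] q [ 0.17  0.42  1.37  0.    1.34 -1.14]
top centre -70.6 -18.0 size 140.0 56.6 ang -0.03 n 1025
bench centre 562.8 318.1 size 65.9 56.1 ang -20.18 n 443
side centre -71.0 -20.1 size 141.6 58.4 ang 1.35 n 731
bench centre 530.6 330.6 size 136.7 59.9 ang -21.09 n 536
bench hover world [0.529 0.332 0.12 ] delta_cm [  7.14  12.   -14.5 ] dr [ 0.113  0.002 -0.005] deg 6.5
 world [0.529 0.332 0.001] delta_cm [ 19.04  11.95 -14.52] dr [ 0.113  0.002 -0.005] deg 6.5
```

View pics/top2.png

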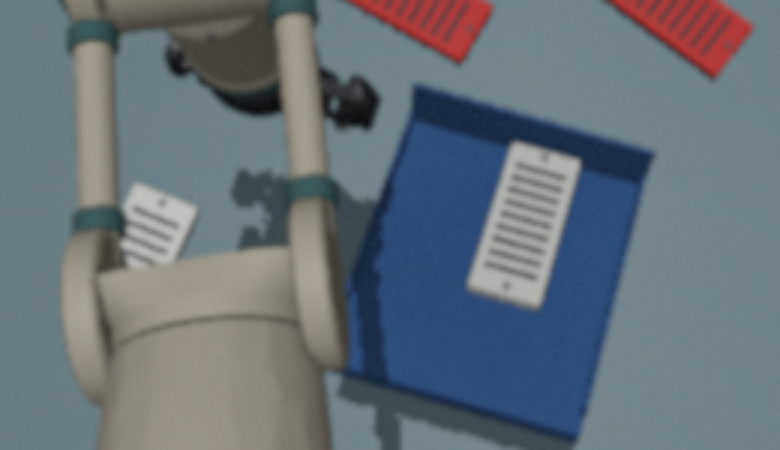

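The shelf cover's lower end lies flush on the backstop (crop (545,150)), angle about 0. Now the bench cover.

```bash
python3 -m creep '{"delta_pos":[[0.5,2,-2],[1,4,-5],[2,7,-8],[4,10,-12],[6,11.8,-14],[8,12,-14.5],[10,12,-14.5],[12,12,-14.5],[12,12,-14.5],[12,12,-14.5]],"dr":[[0.02,0,0],[0.04,0,0],[0.06,0,0],[0.09,0,0],[0.113,0,0],[0.113,0,0],[0.113,0,0],[0.113,0,0],[0.113,0,0],[0.113,0,0]]}'
python3 - <<'E'
from go import *
yb=np.radians(-21.6); a=np.array([np.cos(yb),np.sin(yb),0])
Rb=np.c_[[0,0,-1],np.cross([0,0,1],a),a]
goto([.529,.332,.001],Rb)
E
```

```text
clock: 9.4
position: [0.5302, 0.3299, 0.071]
ee_rot: [0.695, 0.135, 0.694, -0.133]
contact_force: [0.4, -0.1, 0.2]
width: 0.0856
 world [0.529 0.332 0.001] delta_cm [ 7.    0.13 -0.2 ] dr [-0.004  0.001 -0.004] deg 0.3
```

```bash
python3 -m creep '{"delta_pos":[[1,0.1,-0.2],[2.5,0.1,-0.2],[4.5,0.1,-0.2],[5.8,0.1,-0.2],[6.5,0.1,-0.2],[6.5,0.1,-0.2]],"dr":[[0,0,0],[0,0,0],[0,0,0],[0,0,0],[0,0,0],[0,0,0]]}'
python3 -m creep '{"delta_pos":[[0,0,0],[0,0,0],[0,0,0],[0,0,0],[0,0,0],[0,0,0],[0,0,0],[0,0,0]],"dr":[[0,0,0],[0,0,0],[0,0,0],[0,0,0],[0,0,0],[0,0,0],[0,0,0],[0,0,0]]}' -0.2 30
python3 - <<'E'
from go import *
im=cap('side'); cv2.imwrite('pics/side3.png',cv2.resize(im['pixels'][100:270,160:380],None,fx=3,fy=3)); info()
P=cloud(im)
q=top(P,im,'world',.006,.025); print('bench',pose(q)if len(q)>9 else 0)
E
```

```text
clock: 10.0
position: [0.5278, 0.3328, 0.0053]
ee_rot: [0.695, 0.135, 0.694, -0.132]
contact_force: [-0.4, 0.4, 0.2]
width: 0.0852
clock: 10.8
position: [0.529, 0.3335, 0.0075]
ee_rot: [0.696, 0.135, 0.693, -0.131]
contact_force: [0.2, -0.2, 6.0]
width: 0.058
t 10.85 rack mm [-162.7  295.4  -99.7] world [0.529  0.3335 0.0075] F rack [-2.4  -0.35  6.45] w 58.4
tool vs rackR deg [  6.38 -20.13   1.39] q [ 0.45  0.54  1.69  0.    0.91 -0.74]
bench centre 529.6 328.1 size 136.3 59.4 ang -20.74 n 325
```

View pics/side3.png

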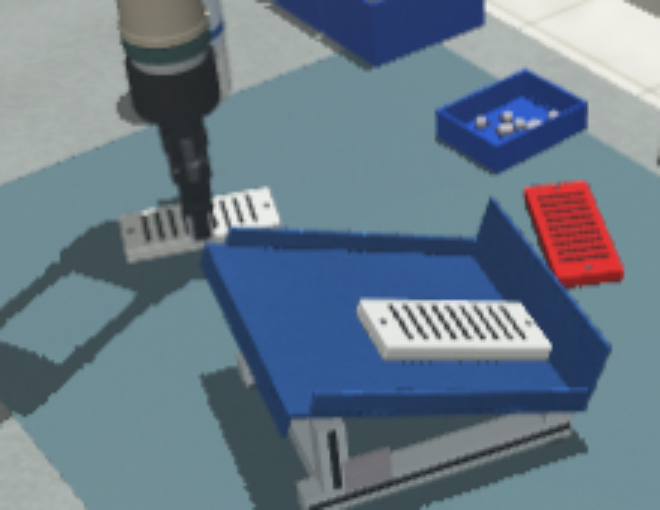

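The fingers sit on the cover's middle but appear to hold only its top edge (58 mm, hand lifted 2 mm). Regrip lower.

```bash
python3 -m creep '{"delta_pos":[[0,0,0],[0,0,0],[0,0,0],[0,0,0],[0,0,0],[0.2,0,0],[0.45,0,0],[0.45,0,0]],"dr":[[0,0,0],[0,0,0],[0,0,0],[0,0,0],[0,0,0],[0,0,0],[0,0,0],[0,0,0]]}' 1
python3 -c 'from go import *; info()'
python3 -m creep '{"delta_pos":[[0,0,0],[0,0,0],[0,0,0],[0,0,0],[0,0,0],[0,0,0],[0,0,0],[0,0,0]],"dr":[[0,0,0],[0,0,0],[0,0,0],[0,0,0],[0,0,0],[0,0,0],[0,0,0],[0,0,0]]}' -0.2 30
python3 -c 'from go import *; info()'
python3 -m creep '{"delta_pos":[[-0.5,0,0],[-2,0,0],[-4,0,0],[-7,0,0],[-11,0,0],[-15,0,0],[-18,0,0],[-20,0,0],[-20,0,0],[-20,0,0]],"dr":[[0,0,0],[0,0,0],[0,0,0],[0,0,0],[0,0,0],[0,0,0],[0,0,0],[0,0,0],[0,0,0],[0,0,0]]}'
python3 - <<'E'
from go import *
im=cap('side'); cv2.imwrite('pics/side4.png',cv2.resize(im['pixels'][30:230,160:380],None,fx=3,fy=3)); info()
goto(rk(-76,-16.7,100),rackR(0))
E
```

```text
clock: 11.65
position: [0.5278, 0.3329, 0.0011]
ee_rot: [0.695, 0.135, 0.694, -0.132]
contact_force: [-0.4, -0.0, 0.4]
width: 0.0859
t 11.65 rack mm [-161.4  294.6 -106.1] world [0.5278 0.3329 0.0011] F rack [-0.54 -0.15  0.27] w 85.9
tool vs rackR deg [  6.41 -19.99   1.26] q [ 0.45  0.55  1.7   0.    0.9  -0.74]
clock: 12.45
position: [0.5284, 0.3332, 0.0019]
ee_rot: [0.695, 0.135, 0.693, -0.132]
contact_force: [-0.6, -0.2, 2.9]
width: 0.059
t 12.45 rack mm [-161.2  294.9 -105.2] world [0.5284 0.3332 0.0019] F rack [-1.44 -0.37  2.57] w 59.0
tool vs rackR deg [  6.4  -20.05   1.32] q [ 0.45  0.54  1.7   0.    0.9  -0.74]
clock: 13.45
position: [0.527, 0.3321, 0.201]
ee_rot: [0.695, 0.135, 0.694, -0.132]
contact_force: [-0.0, -0.2, -1.6]
width: 0.0589
t 13.5 rack mm [-230.1  293.5   80.6] world [0.5266 0.3318 0.2   ] F rack [ 0.47  0.25 -0.46] w 58.7
tool vs rackR deg [  6.42 -19.9    1.18] q [ 0.45  0.36  1.45  0.    1.32 -0.74]
 world [ 0.5913 -0.0072  0.1651] delta_cm [  3.4  -29.11  18.57] dr [-0.112  0.347 -0.021] deg 20.9
```

View pics/side4.png

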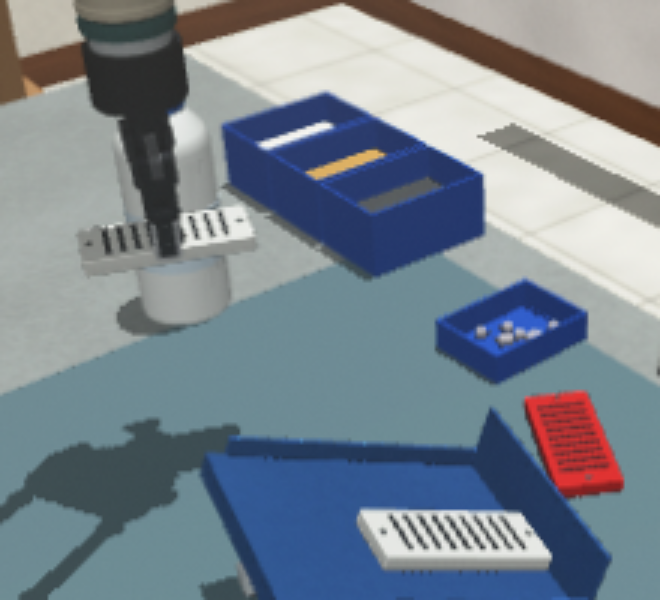

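Cover held level at (165,240). Carry it over the shelf.

```bash
python3 -m creep '{"delta_pos":[[0,-1.5,1],[0,-4.5,2.8],[0,-8,5],[0,-12,7.5],[0,-16,10],[0,-20,12.5],[0.5,-24,15],[1,-27,16.8],[1.5,-28.7,17.5],[2,-29.1,17.6]],"dr":[[-0.01,0.03,0],[-0.02,0.07,0],[-0.04,0.12,-0.01],[-0.05,0.17,-0.01],[-0.07,0.22,-0.015],[-0.08,0.26,-0.02],[-0.1,0.3,-0.02],[-0.112,0.33,-0.02],[-0.112,0.347,-0.021],[-0.112,0.347,-0.021]]}'
python3 -m creep '{"delta_pos":[[0,0,0],[0,0,0],[0,0,0]],"dr":[[0,0,0],[0,0,0],[0,0,0]]}'
python3 - <<'E'
from go import *
info()
goto(rk(-84,-16.7,40),rackR(0)); goto(rk(-84,-16.7,20),rackR(0))
E
```

```text
clock: 14.5
position: [0.583, -0.0049, 0.178]
ee_rot: [0.568, 0.111, 0.812, -0.076]
contact_force: [-0.2, 0.5, -0.7]
width: 0.0588
clock: 14.8
position: [0.5831, -0.0011, 0.1812]
ee_rot: [0.571, 0.109, 0.811, -0.074]
contact_force: [0.9, 0.1, -0.2]
width: 0.059
t 14.8 rack mm [-90.4 -12.9 111.8] world [ 0.5831 -0.0011  0.1812] F rack [0.88 0.31 0.07] w 59.0
tool vs rackR deg [-0.16 -0.19  0.08] q [-0.15  0.51  1.31  0.04  1.66 -1.46]
 world [5.643e-01 2.000e-04 1.115e-01] delta_cm [ 7.18 -0.39  0.62] dr [ 0.003  0.003 -0.001] deg 0.3
 world [0.5577 0.002  0.0927] delta_cm [ 9.18 -0.39  0.61] dr [ 0.003  0.003 -0.001] deg 0.3
```

```bash
python3 -m creep '{"delta_pos":[[1,-0.2,0.3],[2.5,-0.3,0.6],[4.5,-0.4,0.6],[6.2,-0.4,0.6],[7.5,-0.4,0.6],[8,-0.4,0.6],[8,-0.4,0.6],[8,-0.4,0.6]],"dr":[[0.003,0.003,0],[0.003,0.003,0],[0.003,0.003,0],[0.003,0.003,0],[0.003,0.003,0],[0.003,0.003,0],[0.003,0.003,0],[0.003,0.003,0]]}'
python3 - <<'E'
from go import *
im=cap('side'); cv2.imwrite('pics/side5.png',cv2.resize(im['pixels'][130:280,200:400],None,fx=3.5,fy=3.5)); info()
goto(rk(-84,-16.7,17),rackR(0))
E
```

```text
clock: 15.6
position: [0.5624, -0.001, 0.1037]
ee_rot: [0.569, 0.11, 0.811, -0.076]
contact_force: [0.8, 0.3, -1.4]
width: 0.059
t 15.65 rack mm [-82.7 -18.5  32.4] world [ 0.5625 -0.0011  0.1038] F rack [0.86 0.31 0.19] w 59.4
tool vs rackR deg [ 0.14 -0.08  0.09] q [-0.15  0.54  1.47  0.04  1.48 -1.47]
 world [0.5567 0.0023 0.0898] delta_cm [ 1.54  0.17 -0.13] dr [-0.002  0.001 -0.002] deg 0.2
```

View pics/side5.png

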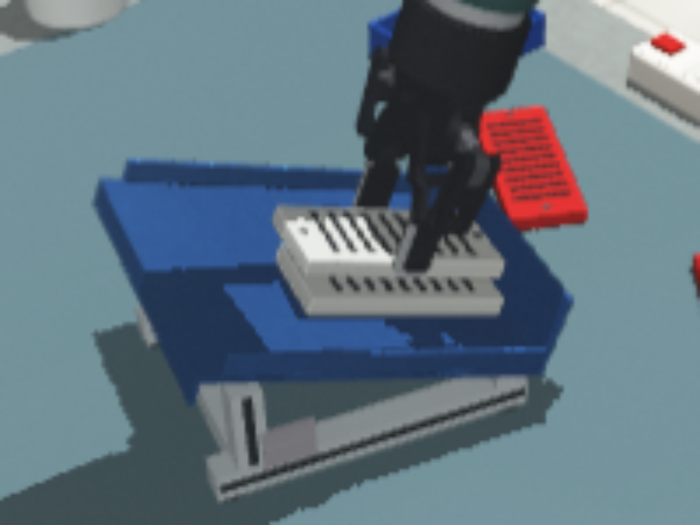

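Upper cover hangs parallel above the lower, about 14 mm up. Lower to light contact.

```bash
python3 -m creep '{"delta_pos":[[0,0.15,0],[0.4,0.15,0],[0.8,0.15,0],[1.1,0.15,0],[1.1,0.15,0],[1.1,0.15,0]],"dr":[[0,0,0],[0,0,0],[0,0,0],[0,0,0],[0,0,0],[0,0,0]]}'
python3 -c 'from go import *; info()'
python3 -m creep '{"delta_pos":[[0.1,0,0],[0.2,0,0],[0.3,0,0],[0.3,0,0],[0.3,0,0]],"dr":[[0,0,0],[0,0,0],[0,0,0],[0,0,0],[0,0,0]]}'
python3 -c 'from go import *; info()'
```

```text
clock: 16.25
position: [0.5584, 0.0014, 0.0927]
ee_rot: [0.569, 0.11, 0.812, -0.076]
contact_force: [-0.8, 0.3, -1.0]
width: 0.0589
t 16.25 rack mm [-83.2 -17.1  20.3] world [0.5584 0.0014 0.0927] F rack [-0.47  0.06 -1.19] w 58.9
tool vs rackR deg [0.15 0.04 0.08] q [-0.15  0.54  1.49  0.04  1.46 -1.46]
clock: 16.75
position: [0.5575, 0.0017, 0.09]
ee_rot: [0.569, 0.11, 0.811, -0.076]
contact_force: [1.3, -0.5, -1.3]
width: 0.0592
t 16.75 rack mm [-83.2 -17.1  17.5] world [0.5575 0.0017 0.09  ] F rack [ 1.79 -0.16 -0.74] w 59.2
tool vs rackR deg [0.15 0.02 0.08] q [-0.15  0.54  1.49  0.04  1.45 -1.46]
```

```bash
python3 -m creep '{"delta_pos":[[0.1,0.03,0],[0.2,0.03,0],[0.2,0.03,0],[0.2,0.03,0]],"dr":[[-0.002,0,0],[-0.002,0,0],[-0.002,0,0],[-0.002,0,0]]}'
python3 -c 'from go import *; info()'
python3 -m creep '{"delta_pos":[[0.05,0,0],[0.1,0,0],[0.1,0,0]],"dr":[[0,0,0],[0,0,0],[0,0,0]]}'
python3 -c 'from go import *; info()'
```

```text
clock: 17.15
position: [0.5572, 0.0021, 0.0886]
ee_rot: [0.569, 0.11, 0.811, -0.075]
contact_force: [0.7, -0.5, 2.5]
width: 0.0592
t 17.15 rack mm [-83.1 -16.7  16. ] world [0.5572 0.0021 0.0886] F rack [-0.11 -0.28  2.63] w 59.2
tool vs rackR deg [ 0.03 -0.02  0.09] q [-0.15  0.54  1.5   0.04  1.45 -1.47]
clock: 17.45
position: [0.5572, 0.0022, 0.0885]
ee_rot: [0.57, 0.11, 0.811, -0.075]
contact_force: [0.3, -0.2, 6.9]
width: 0.059
t 17.45 rack mm [-83.1 -16.7  15.9] world [0.5572 0.0022 0.0885] F rack [-2.02 -0.09  6.63] w 59.0
tool vs rackR deg [ 0.03 -0.07  0.1 ] q [-0.15  0.54  1.5   0.04  1.45 -1.47]
```

Contact at z = 16, as predicted. Ease off and slide down to the backstop.

```bash
python3 -m creep '{"delta_pos":[[-0.1,0,0.1],[-0.12,0,0.4],[-0.12,0,0.7],[-0.12,0,1.0],[-0.12,0,1.1],[-0.12,0,1.1]],"dr":[[0,0,0],[0,0,0],[0,0,0],[0,0,0],[0,0,0],[0,0,0]]}'
python3 -c 'from go import *; info()'
python3 -m creep '{"delta_pos":[[0,0,0.1],[0,0,0.2],[0,0,0.3],[0,0,0.3]],"dr":[[0,0,0],[0,0,0],[0,0,0],[0,0,0]]}'
python3 -c 'from go import *; info()'
python3 -m creep '{"delta_pos":[[0,0,0.1],[0,0,0.2],[0,0,0.2]],"dr":[[0,0,0],[0,0,0],[0,0,0]]}'
python3 -c 'from go import *; info()'
```

```text
clock: 18.05
position: [0.5672, -0.0005, 0.0848]
ee_rot: [0.569, 0.11, 0.812, -0.075]
contact_force: [-0.8, -0.3, 5.5]
width: 0.059
t 18.05 rack mm [-72.1 -16.7  15.9] world [ 5.672e-01 -5.000e-04  8.480e-02] F rack [-2.48 -0.46  4.94] w 59.0
tool vs rackR deg [0.03 0.04 0.1 ] q [-0.15  0.56  1.47  0.04  1.45 -1.47]
clock: 18.45
position: [0.568, -0.0007, 0.0844]
ee_rot: [0.567, 0.11, 0.813, -0.075]
contact_force: [-3.1, 1.1, 8.4]
width: 0.0592
t 18.45 rack mm [-71.2 -16.7  15.9] world [ 0.568  -0.0007  0.0844] F rack [-5.93  0.25  6.74] w 59.2
tool vs rackR deg [0.03 0.29 0.09] q [-0.15  0.56  1.47  0.04  1.46 -1.47]
clock: 18.75
position: [0.568, -0.0007, 0.0844]
ee_rot: [0.565, 0.11, 0.814, -0.075]
contact_force: [-7.2, 1.7, 12.5]
width: 0.0589
t 18.75 rack mm [-71.2 -16.7  15.9] world [ 0.568  -0.0007  0.0844] F rack [-11.21  -0.27   9.18] w 58.9
tool vs rackR deg [0.03 0.53 0.08] q [-0.15  0.57  1.47  0.04  1.46 -1.47]
```

```bash
python3 -m creep '{"delta_pos":[[0,0,-0.2],[-0.05,0,-0.35],[-0.05,0,-0.35]],"dr":[[0,0,0],[0,0,0],[0,0,0]]}'
python3 -c 'from go import *; info()'
python3 -m creep '{"delta_pos":[[0,0,0],[0,0,0],[0,0,0],[0,0,0],[0,0,0],[0,0,0]],"dr":[[0,0,0],[0,0,0],[0,0,0],[0,0,0],[0,0,0],[0,0,0]]}' 1
python3 -m creep '{"delta_pos":[[-0.5,0,0],[-2,0,0],[-5,0,0],[-9,0,0],[-11,3,0],[-12,7,-2],[-12,11,-5],[-12,15,-8],[-12,19,-11],[-12,22,-13]],"dr":[[0,0,0],[0,0,0],[0,0,0],[0,-0.05,0],[0,-0.1,0],[0,-0.17,0],[0,-0.24,0],[0,-0.31,0],[0,-0.35,0],[0,-0.35,0]]}'
python3 -m creep '{"delta_pos":[[0,2,-2],[0,6,-4],[0,10,-7],[0,10,-7],[0,10,-7]],"dr":[[0,0,0],[0,0,0],[0,0,0],[0,0,0],[0,0,0]]}'
python3 - <<'E'
from go import *
info()
for n in('top','side'):
    im=cap(n);P=cloud(im)
    for lo,hi in((.02,.036),(.004,.02)):
        q=top(P,im,'rack',lo,hi);print(n,lo,pose(q) if len(q)>9 else 0, np.median(q[:,2]))
v=pickle.load(open('top.pkl','rb'))['pixels'];cv2.imwrite('pics/top6.png',cv2.resize(v[160:310,240:460],None,fx=3.5,fy=3.5))
v=pickle.load(open('side.pkl','rb'))['pixels'];cv2.imwrite('pics/side6.png',cv2.resize(v[150:290,200:400],None,fx=4,fy=4,interpolation=cv2.INTER_CUBIC))
E
```

```text
clock: 19.05
position: [0.568, -0.0007, 0.0845]
ee_rot: [0.568, 0.11, 0.812, -0.075]
contact_force: [-0.6, 0.8, 4.6]
width: 0.0588
t 19.05 rack mm [-71.2 -16.7  16. ] world [ 0.568  -0.0007  0.0845] F rack [-2.25  0.6   4.05] w 58.8
tool vs rackR deg [0.03 0.1  0.09] q [-0.15  0.56  1.47  0.04  1.45 -1.47]
clock: 19.65
position: [0.5686, -0.001, 0.0845]
ee_rot: [0.569, 0.11, 0.812, -0.075]
contact_force: [-0.2, -0.4, -0.6]
width: 0.085
clock: 20.65
position: [0.5452, 0.2351, 0.2446]
ee_rot: [0.702, 0.095, 0.7, -0.092]
contact_force: [0.6, 0.1, 0.4]
width: 0.0854
clock: 21.15
position: [0.5062, 0.348, 0.2428]
ee_rot: [0.702, 0.094, 0.7, -0.092]
contact_force: [0.5, 0.3, -0.6]
width: 0.0857
t 21.15 rack mm [-267.1  303.9  112.6] world [0.5062 0.348  0.2428] F rack [ 0.53  0.41 -0.41] w 85.7
tool vs rackR deg [-1.100e-01 -2.005e+01  2.000e-02] q [ 0.49  0.33  1.4   0.    1.41 -0.82]
top 0.02 centre -71.5 -18.0 size 138.7 56.9 ang 0.14 n 1103 0.027771115445079
top 0.004 centre -138.3 -16.6 size 52.3 3.4 ang 89.34 n 37 0.00995007351773888
side 0.02 centre -71.7 -19.0 size 139.7 59.6 ang 0.55 n 782 0.029544898573948764
side 0.004 centre -79.3 -42.4 size 146.6 50.5 ang -19.74 n 310 0.011051520411888522
```

View pics/top6.png

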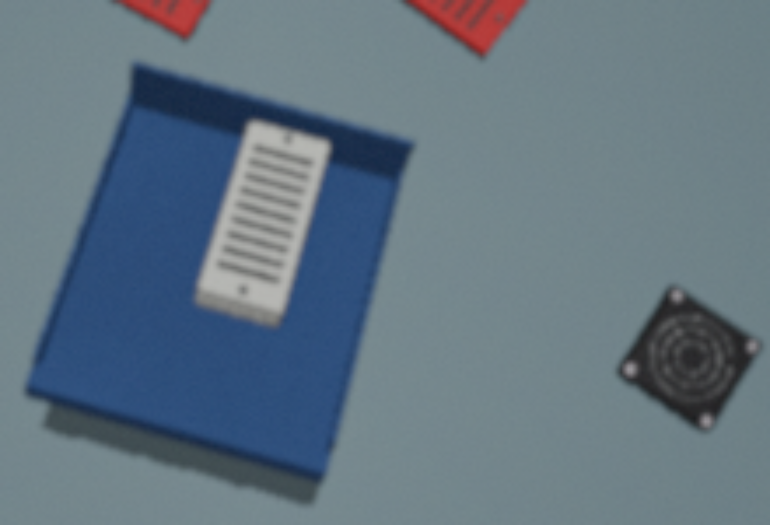

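View pics/side6.png

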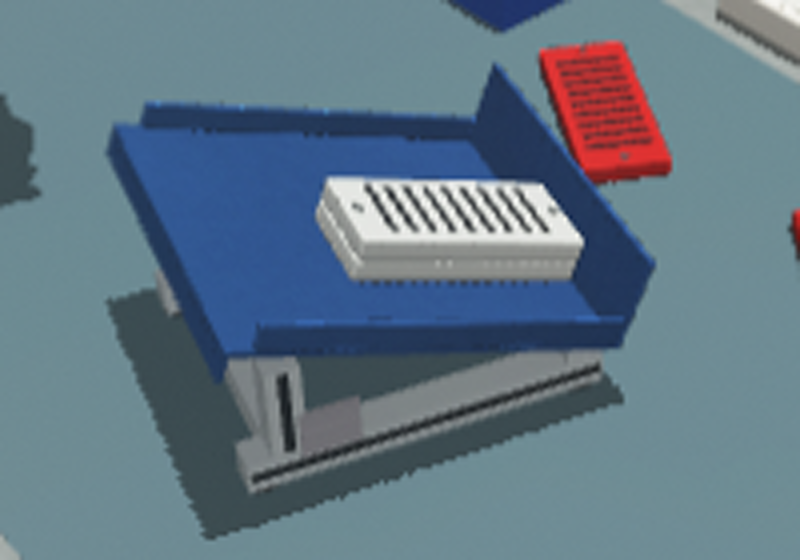

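The top crop shows the upper cover square against the backstop (end at (290,130)) and the guard untouched at (690,357). The side crop shows both covers stacked flush, with their lower ends at the backstop (580,250). Handing in.

```bash
python3 -c 'from rig import manip; print(manip.sign_off())'
```

```text
the job is handed in; nothing more can be done
None
```

The job is done and handed in at about 21 s on the robot's clock. I slid the shelf cover down in a light grip, squaring it on the way, until the force rose and it stopped moving at the backstop. I then laid the bench cover on top, slid it to the backstop, let go and moved the arm clear.

**Last checks:**
- **Squareness:** before stacking, the top camera put the lower cover's centre 70.6 mm from the backstop, at -0.03° to the shelf. Afterwards the upper cover read 71.5 mm and 0.14°. 70 mm means touching.
- **Alignment:** the top camera had both covers at the same sideways position, -18.0 mm.
- **Stacking:** the upper face is about 28 mm off the deck, which matches two 14 mm covers.
- **Fan guard:** never approached, and in the last top picture it lies where it was.

**Disagreements:**
- **Side camera:** it gave slightly larger angles, 1.35° for the lower cover and 0.55° for the upper. It also read 1 to 2 mm different in sideways position and height, about the calibration limit.
- **Possible gap:** the upper cover's reading leaves up to about 1.5 mm at the backstop. However, it stopped dead there under about 11 N of push.
- **Lower cover afterwards:** it is mostly hidden under the upper one, so I could not measure it cleanly again.
- **First grip:** my first grip on the bench cover caught only its top edge, so I let go and gripped lower before lifting.

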